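Stack the spacer collars on the finisher's arbor

ROBOT

A 7-joint arm with a two-finger parallel gripper is mounted at the origin on the work surface. World frame = base frame: x ahead of the robot, y to its left, z up, the work surface at z = 0. Lengths are in mm, angles in rad, forces in N, time in s.
With the tool pointing down it reaches from about 400 to 875 mm from the base axis. Payload 6.5 kg.
Tool frame: the origin (TCP) lies between the finger pads; the fingertips stand 14 mm ahead of it and the grasp point (between the pads) lies 5 mm behind it (robot.finger_overhang is the distance from the TCP to the fingertips, in mm); z points along the fingers, x is the direction in which the jaws open and shut, and the axes are right-handed (so a half turn about z gives the same grasp; the last joint's range is limited). The gripper opens to 88 mm and grips with 3 to 60 N. Pads are 18 mm wide; open, the fingers measure 123 mm over their backs; the gripper's body (75 mm by 187 mm) begins 45 mm behind the grasp point.
Start: joints at [1.107, 0.536, -0.004, 1.538, 0.003, 1.067, -0.071], TCP at [251.8, -599.239, 252.716] pointing down, gripper open.
Joint ranges: [-2.7, 2.7], [-0.37, 2.16], [-1.27, 1.26], [0.24, 2.4], [-1.31, 4.45], [0.19, 1.91], [-2.76, 2.76]. Speed limits (rad/s): [2.39, 2.39, 3.14, 3.14, 3.14, 3.14, 3.14].

INTERFACE

Orientations are given as a rotation vector (axis times angle).
In Python, from rig import robot gives the robot as it stands. The module is installed in compiled form; this text tells all that it offers.
- The arm moves only by the tool jog_arm, never from a script. Its argument "targets" is text: rows parted by semicolons, each of 6 numbers parted by spaces: the shift along the tool's x, y, z in m, then the turn, a rotation vector about the tool's x, y, z in rad. A call has exactly 10 rows; each row is the pose to reach, as a shift and turn from the pose commanded when the call began, along the tool's axes at that moment; what a row does not reach only later rows make up. A row lasts 1/8 s, in which the tool goes at most 62.5 mm and 10.7 degrees, less where a joint would pass 70% of its speed; a pose out of reach is approached as far as the arm can. A call with a gripper value outside its range is refused whole. "jaw" is the closure, from 0 (fully open) to 1 (shut), set as the call begins (left out, the last holds). The fingers move at their own pace and stop on an object; "newtons" is the grip in N (left out, the last holds). Time passes only in rows, so rows that repeat a pose let the fingers close, or fill a call up. It gives the time, the measured TCP pose, the force and the opening at its end, in the units of the state.
- robot.state(): the state, without advancing time (a new reading comes with each control period).
- robot.snapshot(name): name is "scene" or "top" or "wrist"; returns a dict with "img" (420x560x3 uint8, blue, green, red), "fx", "fy", "cx", "cy" (pixels), "camera_from_world" (4x4, takes a point from world to camera coordinates). Camera axes: x right, y down, z forward; pixel columns grow to the right and rows downward; lengths in mm; the calibration is good to about 2 mm. A picture is of the moment at which its call begins. There is no depth.
- robot.close_job(): hands the job in, once; it reports no verdict.
The state is a dict: "time_s": time; "joints": joint angles; "joint_vel": joint speeds; "joint_torque": joint torques, N m; "position": TCP position; "orientation": TCP orientation; "ft_force": force on the tool from outside, world axes, zero at the start; "moment": the same for the moment, N m; "gripper_width": opening from 0.0 (shut) to 1.0 (fully open).
Only numpy, scipy, OpenCV 4.12 (cv2) and the standard library are available. Lean on these libraries where they do the work, as an engineer would, in place of code of your own. Each camera call takes 0.05 s, during which the arm holds its last target.

TASK

Build up the arbor for the finishing machine: thread the three spacer collars onto the upright spindle in size order, the large black one at the bottom, then the brass one, then the small blue one on top. Each must sit fully home, flat on what is beneath it, and be let go. Leave the polish tin, the shoe brush and the hammer where they are.

Things in the scene. Friction and masses are not known exactly. Their poses are not given: they have to be found in the camera images.
- large_collar: Large black plastic spacer collar, a ring of 60 mm outer diameter, about 60 g, 16 mm thick with a plain 20 mm bore right through; both faces are alike. Origin: centre of its underside, z along the bore, up. It starts lying flat on the bench; which of the three places it lies in varies.
- medium_collar: Medium yellow brass spacer collar, a ring of 48 mm outer diameter, about 190 g, 16 mm thick with a plain 20 mm bore right through; both faces are alike. Origin: centre of its underside, z along the bore, up. It starts lying flat on the bench; which of the three places it lies in varies.
- small_collar: Small blue-painted spacer collar, a ring of 36 mm outer diameter, about 35 g, 16 mm thick with a plain 20 mm bore right through; both faces are alike. Origin: centre of its underside, z along the bore, up. It starts lying flat on the bench; which of the three places it lies in varies.
- stand: Fixed arbor stand. Green 120 mm square plate, 12 mm thick; on its centre a green cone (52 mm across at its foot), a dark steel shoulder of 26 mm diameter up to 47 mm above the bench, then a bright spindle of 16 mm diameter up to 107 mm, its last 10 mm tapering to 8 mm. Collars have 2 mm play all round on it and rest on the shoulder. Origin: centre of the plate's underside, on the bench; z up the spindle.
- seat (a point): On the spindle's axis at the shoulder's top, 47 mm above the bench: the underside of the lowest collar rests here, the next ones 16 and 32 mm higher.
- spindle_tip (a point): Centre of the top end of the spindle, 107 mm above the bench.
- tin: Flat round red tin of polish with a white lid, 72 mm diameter, 32 mm high; bystander, loose. Origin: centre of its underside.
- brush: Wooden shoe brush lying bristles down, 150 x 48 mm, 40 mm high; bystander, loose. Origin: centre of its underside, x along its length.
- hammer: Hammer, 260 mm long with a wooden handle and steel head, lying on the bench, handle along its own x axis, head at +x; bystander, loose. Origin: middle of its length, on the bench.
There are look-alikes about, which are no part of the job. Of the things that look like the stand, the middle-sized one is meant.

How it is judged:
By the outcome, as a careful person would: the job done as asked, in the order asked, and still so for the second after the job is handed in, with the robot touching nothing.
It also fails if it takes over 72 s, if anything falls off the work surface, if the arm or the gripper's body presses on something with over 40 N, if the wrist force passes 120 N, or if a joint passes its speed limit or range.

## Working session

There is one attempt and no reset: what is moved stays moved. The work goes in short steps, Python scripts to look and compute and a tool call to move; the robot and the scene stay as the last step left them, time stands still between calls to the robot, and variables do not carry over. Pictures are saved under pics/ and viewed, and the job is handed in when it is done.

Besides the shell and the picture viewer there is one more tool, called after ">>>" in YAML: its name, and indented under it one key for each argument. jog_arm: Moves the arm, as the interface text tells. Its arguments: {"type":"object","properties":{"targets":{"type":"string"},"jaw":{"type":"number"},"newtons":{"type":"number"}},"required":["targets"]}

```bash
mkdir -p pics; python3 - <<'E'
from rig import robot
import cv2,json
s=robot.state();print(s)
for n in("scene","top"):
    d=robot.snapshot(n);cv2.imwrite(f"pics/{n}0.png",d["img"])
    print(n,d["fx"],d["cx"],d["cy"],d["camera_from_world"])
E
```

```text
{'time_s': 0.0, 'joints': array([ 1.10678911,  0.53719223, -0.00444989,  1.53883094,  0.00258156,
        1.06728425, -0.07118569]), 'joint_vel': array([-0.00107865,  0.00038148,  0.00070725,  0.00092466,  0.00133149,
        0.00016912, -0.00072742]), 'joint_torque': array([ 1.69593950e-04, -5.70987153e+01,  9.90848355e-01, -2.51608032e+01,
       -5.62203268e-02,  1.79515308e-02,  1.79997878e-04]), 'position': array([ 251.58481265, -598.71659389,  251.83849113]), 'orientation': array([-2.61594845e+00,  1.73810914e+00,  2.32130003e-03]), 'ft_force': array([-0.05677619,  1.13375435, -0.03176742]), 'moment': array([-0.026449  , -0.03482627,  0.01923508]), 'gripper_width': 0.997501638168196}
scene 429.7195277264606 281.13565704679564 209.34885325927942 [[ 6.92085300e-01  7.21419912e-01 -2.39008120e-02 -4.02776251e+02]
 [ 4.04842748e-01 -4.15368749e-01 -8.14598768e-01 -1.45635875e+02]
 [-5.97595421e-01  5.54095762e-01 -5.79532224e-01  1.42386648e+03]
 [ 0.00000000e+00  0.00000000e+00  0.00000000e+00  1.00000000e+00]]
top 381.5538327752196 278.058265587465 207.35932888894234 [[ 2.91188851e-02 -9.99544390e-01 -7.94368689e-03  3.32595194e+00]
 [-9.93485092e-01 -2.80645648e-02 -1.10452484e-01  5.94474532e+02]
 [ 1.10179225e-01  1.11081877e-02 -9.93849660e-01  1.03474527e+03]
 [ 0.00000000e+00  0.00000000e+00  0.00000000e+00  1.00000000e+00]]
```

View pics/top0.png

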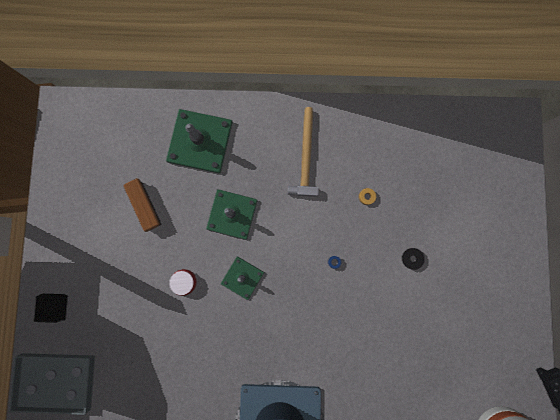

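View pics/scene0.png

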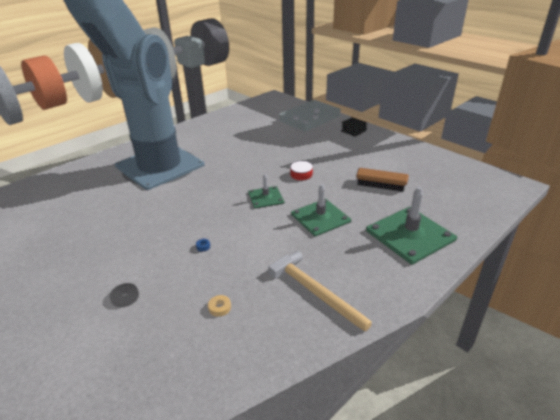

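The top view shows the three stands at about (200,140), (232,214) and (243,278), so the middle-sized one is at (232,214). Brass is at (368,197), blue at (335,262) and black at (413,259). The hammer lies between the brass collar and the stands, and the tin at (182,283) and brush at (142,205) are to the left.

```bash
cat > h.py <<'E'
import numpy as np,cv2
from rig import robot
from scipy.spatial.transform import Rotation as R
def snap(n):
    return robot.snapshot(n)
def ray(d,u,v):
    T=d["camera_from_world"];Rm=T[:3,:3];o=-Rm.T@T[:3,3]
    return o,Rm.T@np.array([(u-d["cx"])/d["fx"],(v-d["cy"])/d["fy"],1])
def plane(d,u,v,z):
    o,r=ray(d,u,v);return o+r*(z-o[2])/r[2]
def proj(d,p):
    q=d["camera_from_world"]@np.r_[p,1];return np.array([d["fx"]*q[0]/q[2]+d["cx"],d["fy"]*q[1]/q[2]+d["cy"]])
def tri(ds,uvs):
    A=np.zeros((3,3));b=np.zeros(3)
    for d,(u,v) in zip(ds,uvs):
        o,r=ray(d,u,v);r/=np.linalg.norm(r);M=np.eye(3)-np.outer(r,r);A+=M;b+=M@o
    return np.linalg.solve(A,b)
def mask(img,kind):
    h=cv2.cvtColor(img,cv2.COLOR_BGR2HSV)
    return {"blue":cv2.inRange(h,(105,110,40),(125,255,255)),"brass":cv2.inRange(h,(15,110,90),(32,255,255)),
     "black":cv2.inRange(h,(0,0,0),(180,255,58)),"green":cv2.inRange(h,(55,80,20),(95,255,255))}[kind]
def blobs(m,amin=30):
    n,l,s,c=cv2.connectedComponentsWithStats(m)
    return [(tuple(c[i].round(1)),s[i].tolist()) for i in range(1,n) if s[i][4]>=amin]
def move(p,yaw=None,st=None):
    "print tool-frame shift (m) & turn for going to world p (mm), tool down with tool-x at yaw"
    st=st or robot.state();Rc=R.from_rotvec(st["orientation"])
    d=Rc.inv().apply(np.array(p)-st["position"])/1000
    Rt=Rc if yaw is None else R.from_euler("z",yaw)*R.from_rotvec([np.pi,0,0])
    return d.round(4),(Rc.inv()*Rt).as_rotvec().round(4)
E
python3 - <<'E'
from h import *
d=snap("top");im=d["img"]
for k,win in(("blue",(320,245,350,280)),("brass",(352,180,385,212)),("black",(395,242,432,278)),("green",(160,100,275,305))):
    m=mask(im,k);w=np.zeros_like(m);x0,y0,x1,y1=win;w[y0:y1,x0:x1]=m[y0:y1,x0:x1]
    for c,s in blobs(w): print(k,c,s,plane(d,*c,12).round(1))
    if k=="green":
        for c in cv2.findContours(w,cv2.RETR_EXTERNAL,cv2.CHAIN_APPROX_NONE)[0]:
            if cv2.contourArea(c)>300:
                r=cv2.minAreaRect(c);print(r,plane(d,*r[0],12), [plane(d,*q,12).round(0).tolist() for q in cv2.boxPoints(r)])
cv2.imwrite("pics/tz.png",cv2.resize(im[180:250,195:275],None,fx=7,fy=7,interpolation=cv2.INTER_CUBIC))
e=snap("scene");cv2.imwrite("pics/sz.png",cv2.resize(e["img"][170:240,280:360],None,fx=7,fy=7,interpolation=cv2.INTER_CUBIC))
st=robot.state();print(R.from_rotvec(st["orientation"]).as_matrix().round(3))
w=snap("wrist");print(np.linalg.inv(w["camera_from_world"]).round(3),w["fx"],w["cx"],w["cy"]); cv2.imwrite("pics/w0.png",w["img"])
E
```

```text
blue (np.float64(334.2), np.float64(261.9)) [328, 256, 13, 13, 87] [ 447.  -141.3   12. ]
brass (np.float64(367.2), np.float64(196.0)) [359, 188, 17, 17, 184] [ 636.3 -233.1   12. ]
black (np.float64(413.1), np.float64(258.4)) [402, 248, 23, 22, 367] [ 463.2 -362.1   12. ]
green (np.float64(199.1), np.float64(141.2)) [167, 109, 65, 64, 2503] [783.9 256.3  12. ]
green (np.float64(231.2), np.float64(214.0)) [207, 190, 50, 49, 1477] [573.6 153.6  12. ]
green (np.float64(241.8), np.float64(277.6)) [221, 257, 43, 43, 869] [395.9 116.3  12. ]
((241.941162109375, 277.7646789550781), (31.21274185180664, 31.89873695373535), 30.963754653930664) [395.46303065 115.86306109  12.        ] [[378.0, 176.0, 12.0], [455.0, 133.0, 12.0], [413.0, 56.0, 12.0], [336.0, 99.0, 12.0]]
((231.3524932861328, 213.9462432861328), (41.028106689453125, 41.45459747314453), 14.826481819152832) [573.81095925 153.15903404  12.        ] [[530.0, 223.0, 12.0], [646.0, 198.0, 12.0], [618.0, 83.0, 12.0], [503.0, 109.0, 12.0]]
((198.91952514648438, 140.33798217773438), (54.847740173339844, 54.98671340942383), 13.392498016357422) [786.44505055 256.95700491  12.        ] [[723.0, 350.0, 12.0], [885.0, 322.0, 12.0], [850.0, 163.0, 12.0], [690.0, 193.0, 12.0]]
[[ 0.387 -0.922 -0.   ]
 [-0.922 -0.387  0.001]
 [-0.001  0.    -1.   ]]
[[ 3.88000e-01 -8.83000e-01 -2.64000e-01  3.19375e+02]
 [-9.22000e-01 -3.72000e-01 -1.10000e-01 -5.70547e+02]
 [-1.00000e-03  2.86000e-01 -9.58000e-01  3.83552e+02]
 [ 0.00000e+00  0.00000e+00  0.00000e+00  1.00000e+00]] 375.9057380647635 278.47155996529773 205.06497688841912
```

View pics/tz.png

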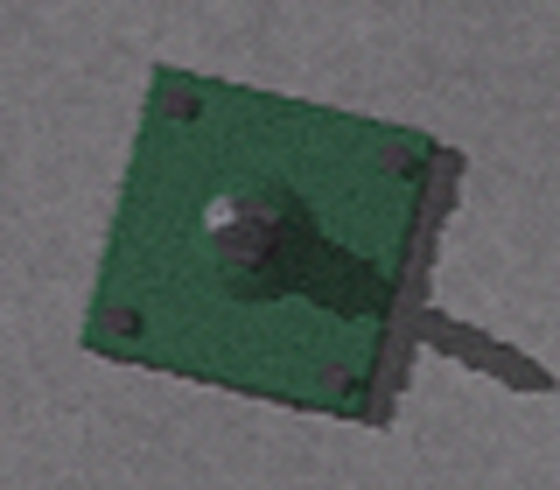

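View pics/sz.png

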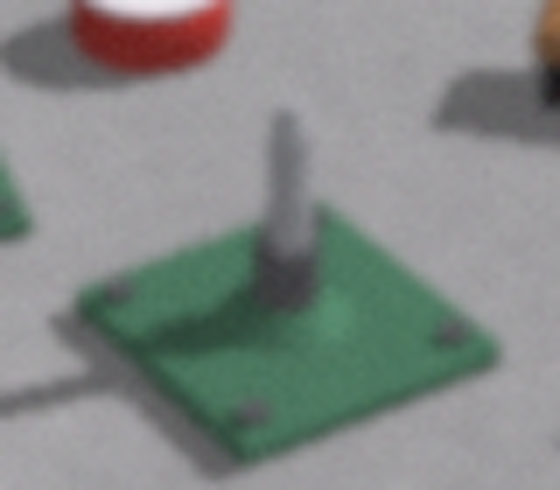

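View pics/w0.png

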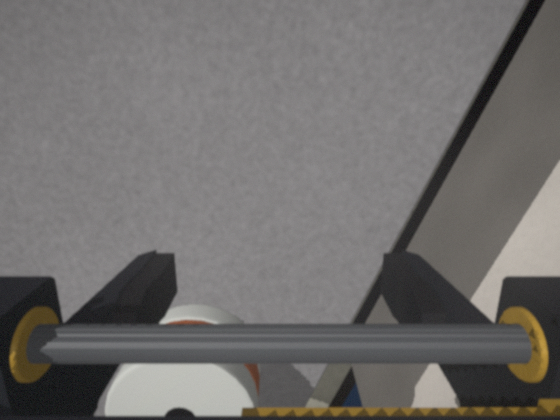

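```bash
python3 - <<'E'
from h import *
print(robot.finger_overhang)
d=snap("top");e=snap("scene")
print(tri([d,e],[(226.7,210.3),(320.7,186)]))
print(move([463,-362,170],0.0))
E
```

```text
14.0
[574.32321981 153.01956365 102.57026035]
(array([-0.1367, -0.2866,  0.0825]), array([-2.0000e-04,  4.0000e-04, -1.1729e+00]))
```

>>> jog_arm:
  targets: "-0.05 -0.1 0.03 0 0 -0.17; -0.137 -0.287 0.082 0 0 -1.173; -0.137 -0.287 0.082 0 0 -1.173; -0.137 -0.287 0.082 0 0 -1.173; -0.137 -0.287 0.082 0 0 -1.173; -0.137 -0.287 0.082 0 0 -1.173; -0.137 -0.287 0.082 0 0 -1.173; -0.137 -0.287 0.082 0 0 -1.173; -0.137 -0.287 0.082 0 0 -1.173; -0.137 -0.287 0.082 0 0 -1.173"
  jaw: 0
  newtons: 20

```text
time_s: 1.6
position: [463.1, -362.1, 170.8]
orientation: [3.141, -0.002, 0.0]
ft_force: [-0.4, -0.9, -0.5]
gripper_width: 1.003
```

```bash
cat >> h.py <<'E'
def ring(d,kind,near,z,r=90):
    "ring centre from outer contour near a pixel; fit ellipse"
    u,v=near;m=mask(d["img"],kind)
    w=np.zeros_like(m);a,b,c,e=[int(x) for x in (max(v-r,0),v+r,max(u-r,0),u+r)];w[a:b,c:e]=m[a:b,c:e]
    out=[]
    for c in cv2.findContours(w,cv2.RETR_CCOMP,cv2.CHAIN_APPROX_NONE)[0]:
        if cv2.contourArea(c)>150:
            f=cv2.fitEllipse(c);out.append((np.round(f[0],1),np.round(f[1],1),plane(d,*f[0],z).round(1)))
    return out
E
python3 - <<'E'
from h import *
s=robot.state();print(s["time_s"],s["position"],s["orientation"],s["joints"].round(2))
w=snap("wrist");cv2.imwrite("pics/w1.png",w["img"]);print(proj(w,[463,-362,16]))
for o in ring(w,"black",proj(w,[463,-362,16]),16):print(o)
E
```

```text
1.6 [ 463.10301435 -362.0997591   170.82239438] [ 3.14129906e+00 -2.18164948e-03  1.81903291e-05] [ 0.83  0.55 -0.33  1.76  0.22  0.86  0.4 ]
[278.67418152 190.85145224]
(array([279.3, 189.1]), array([71.1, 71.3]), array([ 463.5, -360.6,   16. ]))
(array([279.3, 188.6]), array([23. , 26.2]), array([ 463.5, -360.2,   16. ]))
```

View pics/w1.png

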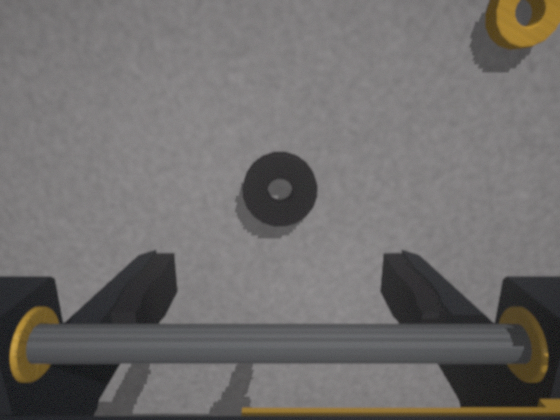

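The black ring is at (279,189) and its measured centre is (463.5, -360.5). I'll descend over it and grip.

>>> jog_arm:
  targets: "0 -0.0015 0.05 0 0 0; 0 -0.0015 0.1 0 0 0; 0 -0.0015 0.13 0 0 0; 0 -0.0015 0.145 0 0 0; 0 -0.0015 0.154 0 0 0; 0 -0.0015 0.154 0 0 0; 0 -0.0015 0.154 0 0 0; 0 -0.0015 0.154 0 0 0; 0 -0.0015 0.154 0 0 0; 0 -0.0015 0.154 0 0 0"

```text
time_s: 2.9
position: [463.4, -360.3, 16.9]
orientation: [3.141, -0.0, 0.0]
ft_force: [-0.0, -0.0, 1.1]
gripper_width: 1.0
```

>>> jog_arm:
  targets: "0 0 0 0 0 0; 0 0 0 0 0 0; 0 0 0 0 0 0; 0 0 0 0 0 0; 0 0 0 0 0 0; 0 0 0 0 0 0; 0 0 0 0 0 0; 0 0 0 0 0 0; 0 0 0 0 0 0; 0 0 0 0 0 0"
  jaw: 0.5
  newtons: 20

```text
time_s: 4.15
position: [463.3, -360.2, 16.7]
orientation: [-3.142, -0.0, 0.0]
ft_force: [-0.3, 0.7, -0.4]
gripper_width: 0.672
```

>>> jog_arm:
  targets: "0 0 -0.03 0 0 0; 0 0 -0.08 0 0 0; 0.01 -0.04 -0.13 0 0 0; 0.025 -0.095 -0.16 0 0 0; 0.04 -0.15 -0.173 0 0 0; 0.053 -0.205 -0.173 0 0 0; 0.067 -0.26 -0.173 0 0 0; 0.08 -0.315 -0.173 0 0 0; 0.093 -0.37 -0.173 0 0 0; 0.105 -0.42 -0.173 0 0 0"

```text
time_s: 5.4
position: [568.4, 61.9, 189.8]
orientation: [-3.142, -0.001, -0.0]
ft_force: [0.6, -0.4, -0.0]
gripper_width: 0.675
```

>>> jog_arm:
  targets: "0.006 -0.03 0 0 0 0; 0.006 -0.03 0 0 0 0; 0.006 -0.03 0 0 0 0; 0.006 -0.03 0 0 0 0; 0.006 -0.03 0 0 0 0; 0.006 -0.03 0 0 0 0; 0.006 -0.03 0 0 0 0; 0.006 -0.03 0 0 0 0; 0.006 -0.03 0 0 0 0; 0.006 -0.03 0 0 0 0"

```text
time_s: 6.65
position: [574.3, 89.8, 189.7]
orientation: [-3.142, -0.0, 0.0]
ft_force: [-0.8, 0.4, -0.5]
gripper_width: 0.673
```

```bash
python3 - <<'E'
from h import *
s=robot.state();print(s["time_s"],s["position"],s["gripper_width"])
w=snap("wrist");cv2.imwrite("pics/w2.png",w["img"]);print(proj(w,[574.3,153,107]),proj(w,[574.3,153,47]))
E
```

```text
6.65 [574.29562659  89.80790483 189.69564296] 0.6728536806854842
[278.91693603 112.78852803] [278.91711302 108.61011428]
```

View pics/w2.png

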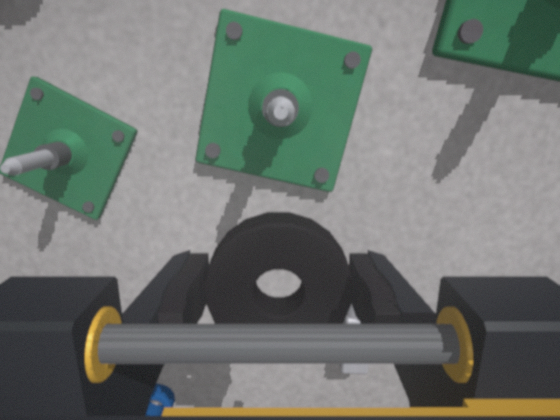

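The black collar is held at about (279,284) and the middle spindle's tip is at about (282,109). I'll measure both more closely.

```bash
python3 - <<'E'
from h import *
w=snap("wrist");im=w["img"]
cv2.imwrite("pics/w2z.png",cv2.resize(im[70:150,240:320],None,fx=7,fy=7,interpolation=cv2.INTER_CUBIC))
g=cv2.cvtColor(im,cv2.COLOR_BGR2HSV)
# plate via green minAreaRect
m=mask(im,"green");m[:, :180]=0;m[:,400:]=0
c=max(cv2.findContours(m,cv2.RETR_EXTERNAL,cv2.CHAIN_APPROX_NONE)[0],key=cv2.contourArea)
r=cv2.minAreaRect(c);P=np.array([plane(w,*q,12) for q in cv2.boxPoints(r)]);print("plate",P.mean(0),np.linalg.norm(P[0]-P[1]),np.linalg.norm(P[1]-P[2]))
# hull of plate quad
q=cv2.approxPolyDP(cv2.convexHull(c),8,True)[:,0];print(q.tolist(),np.mean([plane(w,*a,12) for a in q],0))
b=((g[...,1]<60)&(g[...,2]>130)).astype(np.uint8)
b2=np.zeros_like(b);b2[85:135,255:310]=b[85:135,255:310]
for x in blobs(b2,8):print("tip",x,plane(w,*x[0],107))
hole=np.zeros_like(b);hole[260:305,245:315]=(g[260:305,245:315,2]>62)
for x in blobs(hole,50):print("bore",x,plane(w,*x[0],189),plane(w,*x[0],181))
E
```

```text
plate [573.43678527 153.69791542  12.        ] 116.55582112497382 116.17219648604609
[[222, 10], [370, 47], [331, 189], [197, 160]] [575.14253427 154.01861673  12.        ]
tip ((np.float64(281.9), np.float64(107.0)), [269, 96, 26, 24, 422]) [575.94336967 156.09934161 107.        ]
bore ((np.float64(278.2), np.float64(282.7)), [255, 268, 47, 31, 1098]) [574.0717903   92.42459764 189.        ] [574.05837925  88.13486728 181.        ]
```

View pics/w2z.png

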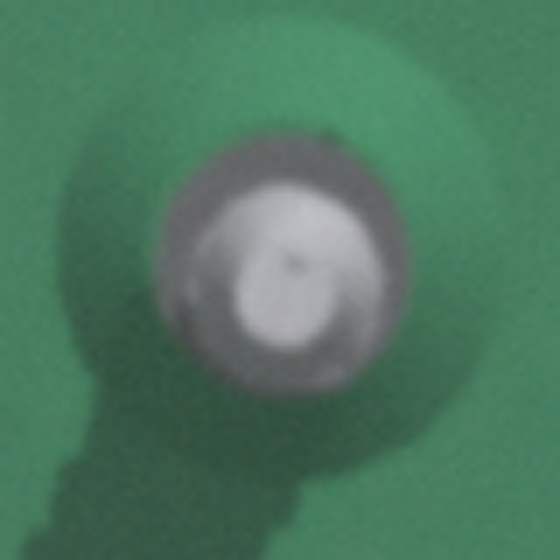

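```bash
python3 - <<'E'
from h import *
w=snap("wrist")
print("tip",plane(w,280.1,112.1,107),"shoulder",plane(w,279.9,107.1,47))
# bore: ring outer contour top ellipse
for o in ring(w,"black",(279,284),189,75):print(o)
im=w["img"]; cv2.imwrite("pics/w3z.png",cv2.resize(im[205:325,200:360],None,fx=5,fy=5,interpolation=cv2.INTER_CUBIC))
print(proj(w,[574.3,89.8,189]),proj(w,[574.3,89.8,173]), robot.state()["position"])
E
```

```text
tip [574.95748977 153.36083812 107.        ] shoulder [574.99618685 154.02343791  47.        ]
(array([277.4, 274.3]), array([113.8, 153.3]), array([573.8,  96. , 189. ]))
(array([278.2, 282.7]), array([32., 47.]), array([574.1,  92.4, 189. ]))
(array([275.7, 302.9]), array([154. , 161.5]), array([573.1,  83.5, 189. ]))
[278.77704847 288.70664992] [278.79023336 270.31812144] [574.30027446  89.77403225 189.72085022]
```

View pics/w3z.png

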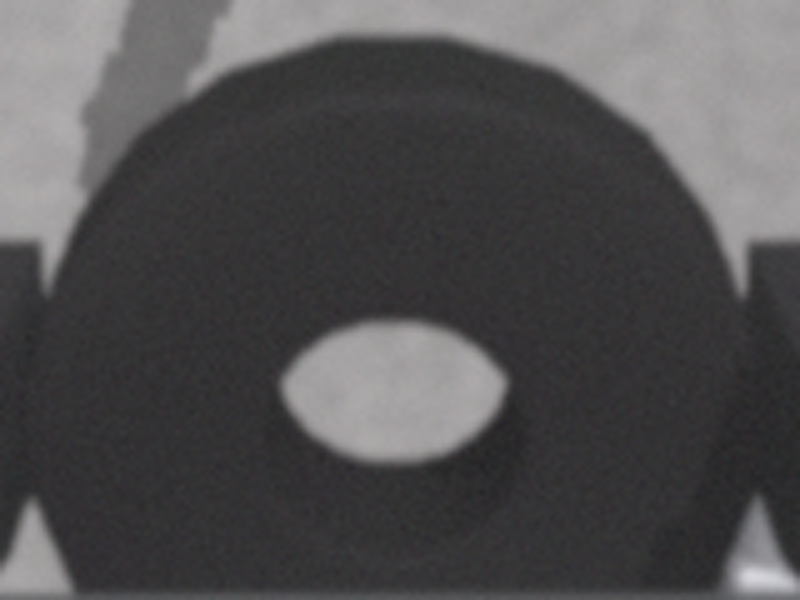

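```bash
python3 - <<'E'
from h import *
w=snap("wrist")
print(plane(w,278.8,268.3,189)-[0,10,0],plane(w,278.8,297.8,173)+[0,10,0])
E
```

```text
[574.30347961  88.58563504 189.        ] [574.31472341  86.39468043 173.        ]
```

>>> jog_arm:
  targets: "0.0005 -0.03 0 0 0 0; 0.0005 -0.064 0 0 0 0; 0.0005 -0.064 0.02 0 0 0; 0.0005 -0.064 0.04 0 0 0; 0.0005 -0.064 0.055 0 0 0; 0.0005 -0.064 0.055 0 0 0; 0.0005 -0.064 0.055 0 0 0; 0.0005 -0.064 0.055 0 0 0; 0.0005 -0.064 0.055 0 0 0; 0.0005 -0.064 0.055 0 0 0"

```text
time_s: 8.1
position: [575.0, 153.8, 135.0]
orientation: [-3.142, -0.0, -0.001]
ft_force: [-0.2, 0.6, -0.2]
gripper_width: 0.674
```

```bash
python3 - <<'E'
from h import *
w=snap("wrist");e=snap("scene")
A=cv2.resize(w["img"][205:325,200:360],None,fx=4,fy=4,interpolation=cv2.INTER_CUBIC)
p=proj(e,[574.5,153.5,110]).astype(int)
B=cv2.resize(e["img"][p[1]-60:p[1]+60,p[0]-40:p[0]+40],None,fx=4,fy=4,interpolation=cv2.INTER_CUBIC)
cv2.imwrite("pics/w4.png",A);cv2.imwrite("pics/s4.png",B)
print(proj(w,[574.8,153.5,107]),robot.state()["position"])
E
```

```text
[278.43604933 259.90255094] [574.84224418 153.77933303 134.8457172 ]
```

View pics/w4.png

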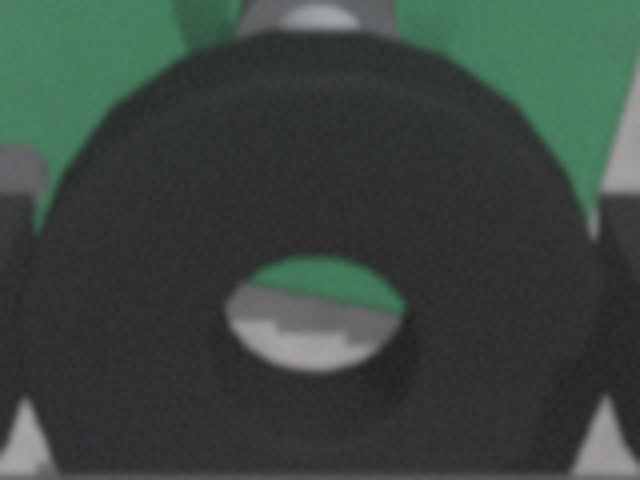

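View pics/s4.png

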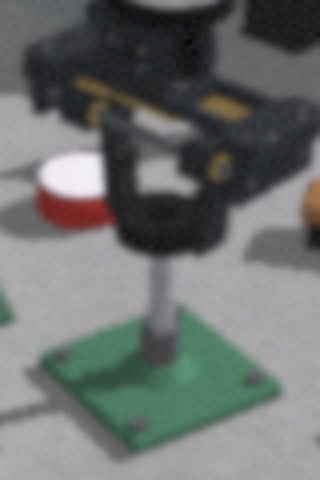

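```bash
python3 - <<'E'
from h import *
e=snap("scene");im=e["img"].copy()
P=[574.9,153.8]
print(proj(e,[*P,118]),proj(e,[*P,47]))
B=cv2.resize(im[150:220,285:355],None,fx=8,fy=8,interpolation=cv2.INTER_CUBIC)
# overlay predicted bottom circle of collar when at TCP axis
for z,r,c in((118,30,(0,0,255)),(134,30,(0,255,255)),(47,13,(255,0,0))):
    for t in np.linspace(0,6.28,60):
        u=proj(e,[P[0]+r*np.cos(t),P[1]+r*np.sin(t),z]);cv2.circle(B,tuple(int(round(a)) for a in (u-[285,150]+.5)*8),1,c,-1)
B=cv2.convertScaleAbs(B,alpha=1.6);cv2.imwrite("pics/s5.png",B)
E
```

```text
[321.57086396 180.79676034] [320.74984084 203.66289096]
```

View pics/s5.png

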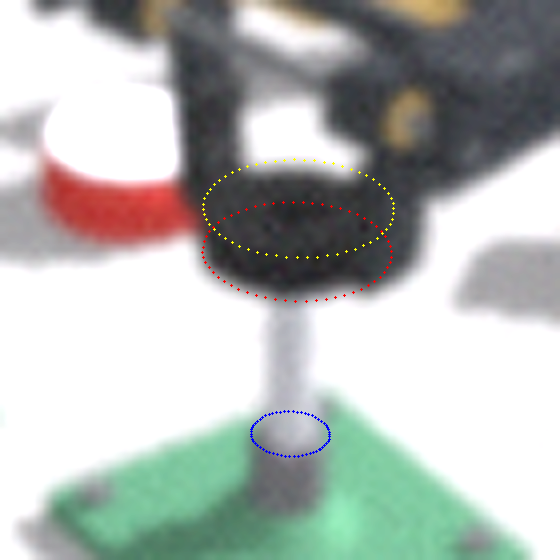

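>>> jog_arm:
  targets: "0 0 0.01 0 0 0; 0 0 0.02 0 0 0; 0 0 0.03 0 0 0; 0 0 0.04 0 0 0; 0 0 0.05 0 0 0; 0 0 0.06 0 0 0; 0 0 0.066 0 0 0; 0 0 0.066 0 0 0; 0 0 0.066 0 0 0; 0 0 0.066 0 0 0"

```text
time_s: 9.5
position: [574.7, 154.0, 68.8]
orientation: [-3.141, -0.0, -0.0]
ft_force: [1.4, 3.2, -2.6]
gripper_width: 0.672
```

>>> jog_arm:
  targets: "0.0003 -0.0007 0 0 0 0; 0.0003 -0.0007 0.002 0 0 0; 0.0003 -0.0007 0.004 0 0 0; 0.0003 -0.0007 0.005 0 0 0; 0.0003 -0.0007 0.0055 0 0 0; 0.0003 -0.0007 0.0055 0 0 0; 0.0003 -0.0007 0.0055 0 0 0; 0.0003 -0.0007 0.0055 0 0 0; 0.0003 -0.0007 0.0055 0 0 0; 0.0003 -0.0007 0.0055 0 0 0"

```text
time_s: 10.75
position: [575.0, 154.0, 63.6]
orientation: [3.141, -0.0, -0.0]
ft_force: [-1.3, -1.7, 4.6]
gripper_width: 0.676
```

>>> jog_arm:
  targets: "0 0 0 0 0 0; 0 0 0 0 0 0; 0 0 0 0 0 0; 0 0 0 0 0 0; 0 0 0 0 0 0; 0 0 -0.03 0 0 0; 0 0 -0.08 0 0 0; 0 0 -0.12 0 0 0; 0 0.03 -0.12 0 0 0; 0 0.06 -0.12 0 0 0"
  jaw: 0

```text
time_s: 12.0
position: [575.3, 94.0, 183.9]
orientation: [-3.142, -0.002, -0.002]
ft_force: [0.6, 0.7, 0.3]
gripper_width: 0.997
```

```bash
python3 - <<'E'
from h import *
e=snap("scene");w=snap("wrist")
B=cv2.convertScaleAbs(cv2.resize(e["img"][165:235,285:355],None,fx=6,fy=6,interpolation=cv2.INTER_CUBIC),alpha=1.5)
A=cv2.resize(w["img"],(400,300));A=w["img"]
cv2.imwrite("pics/c6.png",np.hstack([cv2.resize(B,(300,420)) if 0 else B,cv2.resize(A[:,140:420],(280,420))]))
s=robot.state();print(s["position"],s["time_s"])
print(move([636.3,-233.1,190],None,s))
E
```

```text
[575.34229892  89.9839565  183.04929222] 12.1
(array([ 0.0627,  0.3228, -0.0061]), array([0., 0., 0.]))
```

View pics/c6.png

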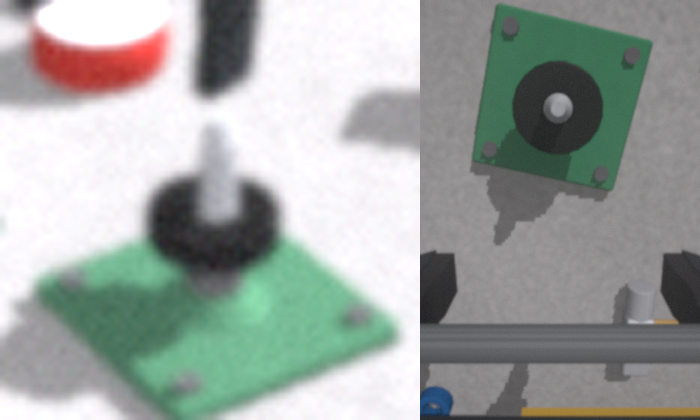

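The large collar is seated level on the shoulder, with its shadow parallel to it. Next is the brass one.

>>> jog_arm:
  targets: "0.012 0.06 0 0 0 0; 0.024 0.12 0 0 0 0; 0.036 0.18 0.005 0 0 0; 0.048 0.24 0.01 0 0 0; 0.058 0.29 0.012 0 0 0; 0.061 0.32 0.012 0 0 0; 0.061 0.327 0.012 0 0 0; 0.061 0.327 0.012 0 0 0; 0.061 0.327 0.012 0 0 0; 0.061 0.327 0.012 0 0 0"

```text
time_s: 13.35
position: [636.4, -230.7, 171.4]
orientation: [-3.141, -0.003, -0.0]
ft_force: [-0.3, 0.5, -0.0]
gripper_width: 0.999
```

```bash
python3 - <<'E'
from h import *
s=robot.state();print(s["position"])
w=snap("wrist");cv2.imwrite("pics/w7.png",w["img"]);p=proj(w,[636.3,-233,16])
for o in ring(w,"brass",p,16):print(o)
E
```

```text
[ 636.38876609 -230.73257617  171.41147215]
(array([279.2, 192.1]), array([57.8, 59. ]), array([ 636.7, -231.7,   16. ]))
(array([279.5, 191.6]), array([21.3, 24.9]), array([ 636.9, -231.3,   16. ]))
```

View pics/w7.png

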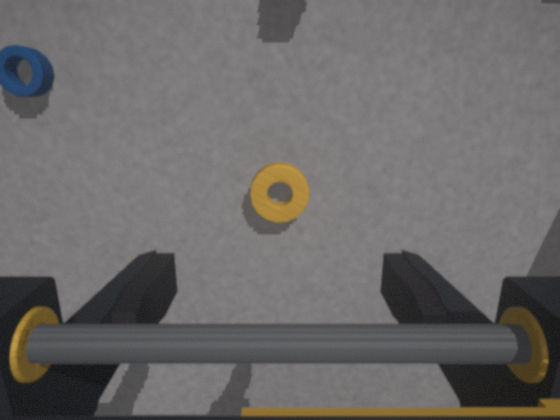

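>>> jog_arm:
  targets: "0.0003 0.0008 0.05 0 0 0; 0.0003 0.0008 0.1 0 0 0; 0.0003 0.0008 0.13 0 0 0; 0.0003 0.0008 0.145 0 0 0; 0.0003 0.0008 0.154 0 0 0; 0.0003 0.0008 0.154 0 0 0; 0.0003 0.0008 0.154 0 0 0; 0.0003 0.0008 0.154 0 0 0; 0.0003 0.0008 0.154 0 0 0; 0.0003 0.0008 0.154 0 0 0"

```text
time_s: 14.65
position: [636.5, -233.4, 17.4]
orientation: [3.141, 0.0, 0.0]
ft_force: [0.5, 0.6, 0.4]
gripper_width: 0.998
```

>>> jog_arm:
  targets: "0 0 0 0 0 0; 0 0 0 0 0 0; 0 0 0 0 0 0; 0 0 0 0 0 0; 0 0 0 0 0 0; 0 0 0 0 0 0; 0 0 0 0 0 0; 0 0 0 0 0 0; 0 0 0 0 0 0; 0 0 0 0 0 0"
  jaw: 0.65
  newtons: 35

```text
time_s: 15.9
position: [636.4, -233.3, 17.2]
orientation: [3.142, 0.0, 0.0]
ft_force: [1.5, 0.1, -0.5]
gripper_width: 0.536
```

>>> jog_arm:
  targets: "0 0 -0.03 0 0 0; 0 0 -0.08 0 0 0; -0.008 -0.04 -0.13 0 0 0; -0.018 -0.095 -0.16 0 0 0; -0.029 -0.15 -0.173 0 0 0; -0.039 -0.205 -0.173 0 0 0; -0.05 -0.26 -0.173 0 0 0; -0.058 -0.305 -0.173 0 0 0; -0.0615 -0.32 -0.173 0 0 0; -0.0615 -0.323 -0.173 0 0 0"

```text
time_s: 17.15
position: [574.5, 89.8, 190.0]
orientation: [3.141, 0.002, -0.001]
ft_force: [-0.5, -1.3, -1.6]
gripper_width: 0.533
```

>>> jog_arm:
  targets: "0 0 0 0 0 0; 0 0 0 0 0 0; 0 0 0 0 0 0; 0 0 0 0 0 0; 0 0 0 0 0 0; 0 0 0 0 0 0; 0 0 0 0 0 0; 0 0 0 0 0 0; 0 0 0 0 0 0; 0 0 0 0 0 0"

```text
time_s: 18.4
position: [574.9, 89.7, 190.2]
orientation: [3.142, 0.0, -0.0]
ft_force: [0.4, 0.0, -2.4]
gripper_width: 0.528
```

```bash
python3 - <<'E'
from h import *
s=robot.state();print(s["position"],s["gripper_width"],s["ft_force"])
w=snap("wrist");im=w["img"]
cv2.imwrite("pics/w8.png",np.hstack([cv2.resize(im[230:320,225:335],None,fx=4,fy=4,interpolation=cv2.INTER_CUBIC)[:360],cv2.resize(im[60:150,240:320],None,fx=4,fy=4,interpolation=cv2.INTER_CUBIC)]))
E
```

```text
[574.8666041   89.65572809 190.19448164] 0.527600006357848 [ 0.39098791  0.03938165 -2.39369697]
```

View pics/w8.png

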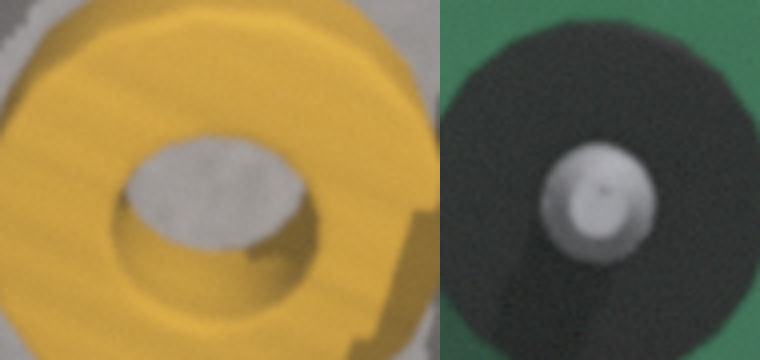

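```bash
python3 - <<'E'
from h import *
w=snap("wrist")
print("bore",plane(w,278.6,287.1,189),"tip",plane(w,279.1,111.3,107),robot.state()["position"])
E
```

```text
bore [574.83271622  90.10229156 189.        ] tip [575.00997113 153.64593846 107.        ] [574.84962667  89.63791519 190.18645447]
```

>>> jog_arm:
  targets: "0.0002 -0.03 0 0 0 0; 0.0002 -0.0555 0 0 0 0; 0.0002 -0.0633 0 0 0 0; 0.0002 -0.0633 0.02 0 0 0; 0.0002 -0.0633 0.04 0 0 0; 0.0002 -0.0633 0.054 0 0 0; 0.0002 -0.0633 0.06 0 0 0; 0.0002 -0.0633 0.066 0 0 0; 0.0002 -0.0633 0.072 0 0 0; 0.0002 -0.0633 0.078 0 0 0"

```text
time_s: 19.75
position: [575.3, 153.0, 112.2]
orientation: [-3.141, 0.0, -0.001]
ft_force: [0.8, -0.0, -2.1]
gripper_width: 0.531
```

>>> jog_arm:
  targets: "0 0 0.003 0 0 0; 0 0 0.006 0 0 0; 0 0 0.01 0 0 0; 0 0 0.014 0 0 0; 0 0 0.018 0 0 0; 0 0 0.022 0 0 0; 0 0 0.026 0 0 0; 0 0 0.027 0 0 0; 0 0 0.027 0 0 0; 0 0 0.027 0 0 0"

```text
time_s: 21.0
position: [575.2, 153.0, 85.4]
orientation: [-3.141, 0.0, -0.0]
ft_force: [-0.4, 0.5, -1.8]
gripper_width: 0.528
```

No side force. I'll take it down the last 5 mm.

>>> jog_arm:
  targets: "0 0 0.001 0 0 0; 0 0 0.002 0 0 0; 0 0 0.003 0 0 0; 0 0 0.004 0 0 0; 0 0 0.005 0 0 0; 0 0 0.0055 0 0 0; 0 0 0.0055 0 0 0; 0 0 0.0055 0 0 0; 0 0 0.0055 0 0 0; 0 0 0.0055 0 0 0"

```text
time_s: 22.25
position: [575.1, 152.9, 80.1]
orientation: [3.141, -0.0, 0.0]
ft_force: [-2.4, -0.5, 5.8]
gripper_width: 0.531
```

>>> jog_arm:
  targets: "0 0 0 0 0 0; 0 0 0 0 0 0; 0 0 0 0 0 0; 0 0 0 0 0 0; 0 0 0 0 0 0; 0 0 0 0 0 0; 0 0 -0.03 0 0 0; 0 0 -0.08 0 0 0; 0 0 -0.105 0 0 0; 0 0.05 -0.105 0 0 0"
  jaw: 0

```text
time_s: 23.5
position: [576.4, 107.7, 187.6]
orientation: [-3.137, -0.011, -0.009]
ft_force: [1.0, -1.3, -1.5]
gripper_width: 1.002
```

```bash
python3 - <<'E'
from h import *
e=snap("scene");w=snap("wrist")
B=cv2.convertScaleAbs(cv2.resize(e["img"][165:235,285:355],None,fx=6,fy=6,interpolation=cv2.INTER_CUBIC),alpha=1.5)
A=w["img"]
cv2.imwrite("pics/c9.png",np.hstack([B,A[:,140:420]]))
s=robot.state();print(s["position"],s["time_s"])
E
```

```text
[575.79053325  96.28400206 184.86709622] 23.6
```

View pics/c9.png

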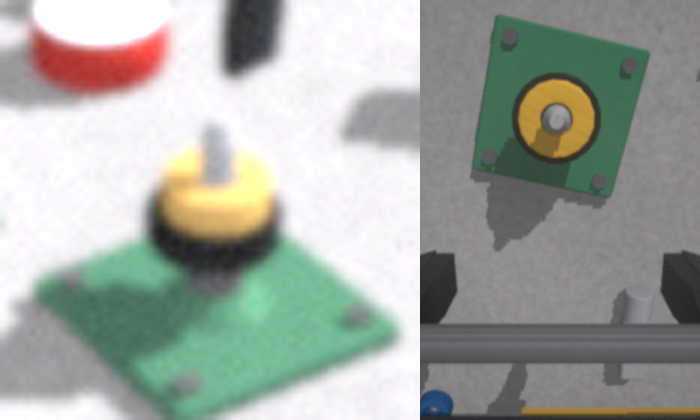

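Brass sits flat on the black collar. Next is the blue one.

>>> jog_arm:
  targets: "-0.024 0.045 0 0 0 0; -0.048 0.09 0 0 0 0; -0.072 0.135 0 0 0 0; -0.096 0.18 0.005 0 0 0; -0.115 0.215 0.01 0 0 0; -0.128 0.238 0.015 0 0 0; -0.128 0.243 0.015 0 0 0; -0.128 0.243 0.015 0 0 0; -0.128 0.243 0.015 0 0 0; -0.128 0.243 0.015 0 0 0"

```text
time_s: 24.85
position: [447.7, -139.0, 169.8]
orientation: [-3.141, -0.003, -0.001]
ft_force: [-0.5, 0.2, -0.7]
gripper_width: 0.999
```

```bash
python3 - <<'E'
from h import *
s=robot.state();print(s["position"])
w=snap("wrist");cv2.imwrite("pics/w10.png",w["img"]);p=proj(w,[447,-141,16])
for o in ring(w,"blue",p,16):print(o)
E
```

```text
[ 447.65398333 -139.03554584  169.82622753]
(array([278.4, 192.7]), array([41.6, 43.5]), array([ 447.4, -140.1,   16. ]))
(array([278.8, 192. ]), array([22.6, 26.8]), array([ 447.7, -139.6,   16. ]))
```

View pics/w10.png

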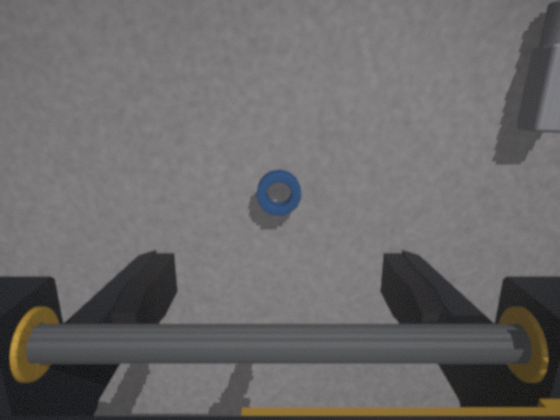

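>>> jog_arm:
  targets: "0 0 0.05 0 0 0; 0 0 0.1 0 0 0; 0 0 0.13 0 0 0; 0 0 0.145 0 0 0; 0 0 0.153 0 0 0; 0 0 0.153 0 0 0; 0 0 0.153 0 0 0; 0 0 0.153 0 0 0; 0 0 0.153 0 0 0; 0 0 0.153 0 0 0"

```text
time_s: 26.15
position: [447.2, -140.1, 16.9]
orientation: [3.141, -0.0, 0.0]
ft_force: [-0.4, -0.1, 0.6]
gripper_width: 1.0
```

>>> jog_arm:
  targets: "0 0 0 0 0 0; 0 0 0 0 0 0; 0 0 0 0 0 0; 0 0 0 0 0 0; 0 0 0 0 0 0; 0 0 0 0 0 0; 0 0 0 0 0 0; 0 0 0 0 0 0; 0 0 0 0 0 0; 0 0 0 0 0 0"
  jaw: 0.8
  newtons: 20

```text
time_s: 27.4
position: [447.1, -140.1, 16.7]
orientation: [3.142, 0.0, -0.0]
ft_force: [-0.1, 0.0, -0.1]
gripper_width: 0.411
```

>>> jog_arm:
  targets: "0 0 -0.03 0 0 0; 0 0 -0.08 0 0 0; 0.015 -0.03 -0.13 0 0 0; 0.038 -0.07 -0.16 0 0 0; 0.06 -0.11 -0.178 0 0 0; 0.083 -0.15 -0.178 0 0 0; 0.105 -0.19 -0.178 0 0 0; 0.12 -0.22 -0.178 0 0 0; 0.128 -0.23 -0.178 0 0 0; 0.128 -0.23 -0.178 0 0 0"

```text
time_s: 28.65
position: [575.0, 89.6, 194.4]
orientation: [3.141, 0.001, -0.001]
ft_force: [0.3, -0.5, -1.7]
gripper_width: 0.407
```

>>> jog_arm:
  targets: "0 0 0 0 0 0; 0 0 0 0 0 0; 0 0 0 0 0 0; 0 0 0 0 0 0; 0 0 0 0 0 0; 0 0 0 0 0 0; 0 0 0 0 0 0; 0 0 0 0 0 0; 0 0 0 0 0 0; 0 0 0 0 0 0"

```text
time_s: 29.9
position: [575.1, 89.9, 194.7]
orientation: [3.142, 0.0, -0.0]
ft_force: [0.4, -0.5, -0.6]
gripper_width: 0.406
```

```bash
python3 - <<'E'
from h import *
s=robot.state();print(s["position"],s["gripper_width"],s["ft_force"])
w=snap("wrist");im=w["img"]
cv2.imwrite("pics/w11.png",np.hstack([cv2.resize(im[230:320,225:335],None,fx=4,fy=4,interpolation=cv2.INTER_CUBIC)[:360],cv2.resize(im[60:150,240:320],None,fx=4,fy=4,interpolation=cv2.INTER_CUBIC)]))
E
```

```text
[575.10833818  89.94756535 194.70805508] 0.40552352258617713 [ 0.38700346 -0.45384139 -0.64686577]
```

View pics/w11.png

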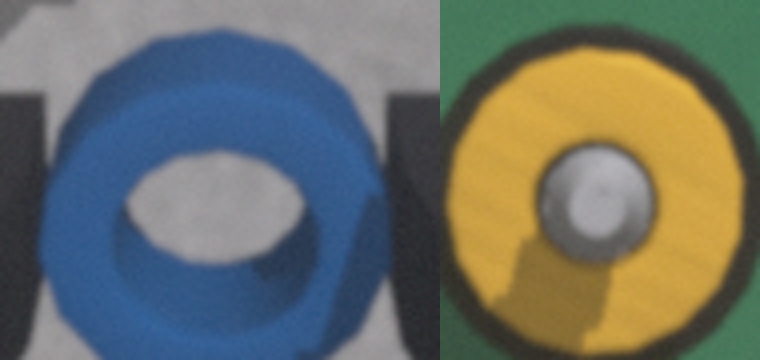

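```bash
python3 - <<'E'
from h import *
w=snap("wrist")
print("bore",plane(w,278.6,290.6,194),"tip",plane(w,279.1,111.6,107),robot.state()["position"])
E
```

```text
bore [575.03489349  89.14358822 194.        ] tip [575.21354269 153.58143624 107.        ] [575.0867327   89.93396031 194.69661614]
```

>>> jog_arm:
  targets: "0.0001 -0.03 0 0 0 0; 0.0001 -0.0555 0 0 0 0; 0.0001 -0.064 0 0 0 0; 0.0001 -0.064 0.02 0 0 0; 0.0001 -0.064 0.04 0 0 0; 0.0001 -0.064 0.058 0 0 0; 0.0001 -0.064 0.065 0 0 0; 0.0001 -0.064 0.07 0 0 0; 0.0001 -0.064 0.075 0 0 0; 0.0001 -0.064 0.08 0 0 0"

```text
time_s: 31.25
position: [575.5, 154.1, 114.8]
orientation: [-3.141, -0.0, -0.001]
ft_force: [-0.9, 0.9, 0.2]
gripper_width: 0.407
```

>>> jog_arm:
  targets: "0 0 0.003 0 0 0; 0 0 0.006 0 0 0; 0 0 0.009 0 0 0; 0 0 0.012 0 0 0; 0 0 0.014 0 0 0; 0 0 0.014 0 0 0; 0 0 0.014 0 0 0; 0 0 0.014 0 0 0; 0 0 0.014 0 0 0; 0 0 0.014 0 0 0"

```text
time_s: 32.5
position: [575.2, 153.9, 100.7]
orientation: [3.142, 0.0, 0.0]
ft_force: [0.2, 1.2, -0.2]
gripper_width: 0.407
```

>>> jog_arm:
  targets: "0 0 0.001 0 0 0; 0 0 0.002 0 0 0; 0 0 0.003 0 0 0; 0 0 0.004 0 0 0; 0 0 0.005 0 0 0; 0 0 0.0055 0 0 0; 0 0 0.0055 0 0 0; 0 0 0.0055 0 0 0; 0 0 0.0055 0 0 0; 0 0 0.0055 0 0 0"

```text
time_s: 33.75
position: [575.2, 154.0, 95.6]
orientation: [3.141, -0.0, 0.0]
ft_force: [-1.1, -0.2, 6.3]
gripper_width: 0.404
```

>>> jog_arm:
  targets: "0 0 0 0 0 0; 0 0 0 0 0 0; 0 0 0 0 0 0; 0 0 0 0 0 0; 0 0 0 0 0 0; 0 0 0 0 0 0; 0 0 -0.03 0 0 0; 0 0 -0.07 0 0 0; 0 0 -0.095 0 0 0; 0 0.05 -0.095 0 0 0"
  jaw: 0

```text
time_s: 35.0
position: [576.4, 108.6, 193.0]
orientation: [-3.137, -0.011, -0.008]
ft_force: [-0.2, -1.1, 0.7]
gripper_width: 0.996
```

>>> jog_arm:
  targets: "0 0.02 0 0 0 0; 0 0.05 0 0 0 0; 0 0.05 0 0 0 0; 0 0.05 0 0 0 0; 0 0.05 0 0 0 0; 0 0.05 0 0 0 0; 0 0.05 0 0 0 0; 0 0.05 0 0 0 0; 0 0.05 0 0 0 0; 0 0.05 0 0 0 0"

```text
time_s: 36.25
position: [575.2, 53.9, 190.2]
orientation: [3.142, -0.0, -0.0]
ft_force: [-0.8, -1.1, 0.3]
gripper_width: 1.002
```

```bash
python3 - <<'E'
from h import *
e=snap("scene");t=snap("top")
B=cv2.convertScaleAbs(cv2.resize(e["img"][165:235,285:355],None,fx=6,fy=6,interpolation=cv2.INTER_CUBIC),alpha=1.5)
cv2.imwrite("pics/c12.png",np.hstack([B,cv2.resize(t["img"][80:300,120:420],(380,420))]))
s=robot.state();print(s["position"],s["time_s"],s["gripper_width"])
E
```

```text
[575.19299593  53.92110803 190.20873951] 36.35 0.9972894065612612
```

View pics/c12.png

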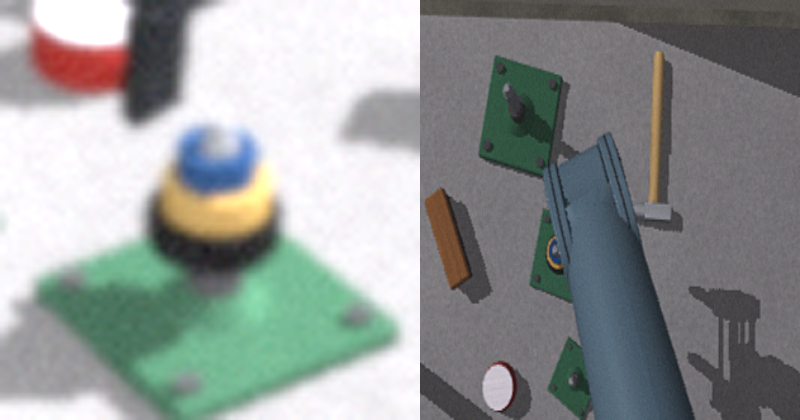

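All three collars are stacked flat, and the tin, brush and hammer haven't moved. I'll hand it in.

```bash
python3 -c "
from rig import robot
print(robot.close_job())"
```

```text
the job is handed in; nothing more can be done
None
```

The arbor is built on the middle-sized stand: the black collar is at the bottom, brass next and blue on top, all released with the gripper open and clear. I handed it in at about 36 s of the 72 s allowed.

- **Seating:** Each collar met its seat at the expected height, with readings of about 5–6 N up through the tool. The last scene picture shows the stack level, with the spindle tip standing out of the blue collar.
- **Bystanders:** In the last top picture the tin, brush and hammer look to be where they started. I checked this by eye and did not measure it.
- **Disagreements:** The top and wrist cameras differed by up to about 1.7 mm on where the collars lay, so I set each collar to the spindle from the wrist view. The black collar showed a small side force, about 3 N, on the way down. I shifted it 0.7 mm before seating.

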